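# Refit the tube shaker's intake filter and lock its hatch

## Robot

A 6-joint arm with a two-finger parallel gripper is mounted at the origin on the work surface. World frame = base frame: x ahead of the robot, y to its left, z up, the work surface at z = 0. Lengths are in mm, angles in rad, forces in N, time in s.
With the tool pointing down it reaches from about 375 to 900 mm from the base axis. Payload 3.1 kg.
Tool frame: the origin (TCP) lies midway between the tips of the shut fingers; the grasp point (between the pads) lies bot.grip_depth behind it (bot.grip_depth is the distance from the TCP to the grasp point, in mm); z points along the fingers, x is the direction in which the jaws open and shut, and the axes are right-handed (so a half turn about z gives the same grasp; the last joint's range is limited). The gripper opens to 85 mm and grips with 20 to 120 N. Pads are 22 mm wide; open, the fingers measure 114 mm over their backs; the gripper's body (76 mm by 85 mm) begins 54 mm behind the grasp point. The pads swing forward as they close: fully open they stand 13 mm farther back than shut.
Start: joints at [-1.373, 0.527, 1.433, -0, 1.181, -0.178], TCP at [229.988, -581.122, 231.31] pointing down, gripper open.
Joint ranges: [-3.08, 3.08], [-0.75, 2.2], [0.22, 2.44], [-1.43, 4.57], [0, 2.65], [-2.85, 2.85]. Speed limits (rad/s): [2.79, 2.79, 3.14, 3.14, 3.14, 3.14].

## Interface

Orientations are given as a unit quaternion [w, x, y, z].
In Python, from bench import read_state, capture, order, finder, bot gives the robot as it stands.
- The arm moves only by the shell command python3 -m crank 'ROWS' [FORCE]. ROWS is JSON, a list that holds one entry, the list of rows, each a list of 7 numbers: the turn, a rotation vector about the tool's x, y, z in degrees, then the shift along the tool's x, y, z in cm, then the finger opening in cm, from 0 to 8.54. A call has 1 to 8 rows; each row shifts and turns the commanded pose from where the row before left it, along the tool's axes as they then stand; what a row does not reach is not made up. A row lasts 1/12 s, in which the tool goes at most 41.7 mm and 7.16 degrees, less where a joint would pass 70% of its speed; a pose out of reach is approached as far as the arm can. A call is refused whole if a number of a shift passes 4.17 or a number of a turn 7.16, either way. A call with a gripper value outside its range is refused whole. The fingers move at their own pace and stop on an object; FORCE is the grip in N (left out, the last holds). Time passes only in rows, so rows that do not move let the fingers close. It gives the time, the measured TCP pose, the force and the opening at its end, in the units of the state.
- read_state(): the state, without advancing time (a new reading comes with each control period).
- capture(name): name is "side" or "top"; returns a dict with "img" (400x640x3 uint8, red, green, blue), "vfov" (degrees; the focal length in pixels is half the picture's height over the tangent of half this angle, whatever the lens; pixels are square), "cx", "cy" (the principal point, pixels), "rvec" (rotation vector, rad) and "tvec" (3), from world to camera coordinates, as OpenCV has them. Camera axes: x right, y down, z forward; pixel columns grow to the right and rows downward; lengths in mm; the calibration is good to about 2 mm. A picture is of the moment at which its call begins. There is no depth.
- order.finish_job(): hands the job in, once; it reports no verdict.
Trained networks look in a picture, given as the dict that the camera call returned (one of the last four; its "shot" number tells which), for a name from the list of things; names that differ only in an ending like _2 or _b are one class to them, and where a whole thing is asked for, a point or a joint stands for the part that bears it (a point fixed in the world has none). Each returns a list of dicts, best first, with "conf" (0 to 1); they miss things now and then, are a little off and sometimes report something else, mostly with a low value. They report only what shows in the picture. A call takes as long as a camera call.
- finder.trace(picture, thing): "mask" (400x640 bool, what is visible of it).
- finder.mark_of(picture, thing): "centre" ([x, y, z] in mm, in the coordinates of the camera as it stood for that picture, good to about 4 mm: a listed point, or the origin of a listed thing).
The state is a dict: "time_s": time; "qpos": joint angles; "joint_velocities": joint speeds; "effort": joint torques, N m; "eef_pos": TCP position; "eef_rot": TCP orientation; "force": force on the tool from outside, world axes, zero at the start; "wrist_torque": the same for the moment, N m; "grip_width": opening from 0.0 (shut) to 1.0 (fully open).
Only numpy, scipy, OpenCV 4.12 (cv2) and the standard library are available. Lean on these libraries where they do the work, as an engineer would, in place of code of your own. Each camera call takes 0.05 s, during which the arm holds its last target.

## Task

Take the largest of the three filter cassettes, the oblong one, out of the spares tray and lay it gently, rib up, in the open filter bay on top of the tube shaker so that it sits flat and all the way down. Swing the hatch shut over it, then press the stud on the hatch down and turn it a quarter turn clockwise until its cam catches and holds when you let go. Leave the other two cassettes, the Petri dishes and the sample jar where they are.

Things in the scene. Friction and masses are not known exactly. Their poses are not given: they have to be found in the camera images.
- shaker: Bench-top heated tube shaker, white casing 250 (x) x 270 (y) x 110 high, fixed to the bench. Origin at the centre of its underside; x points away from the control panel (panel at -x), z up; the yaw varies. The flat deck on top is 110 mm above the origin. On the deck's right half (-y): filter bay and hatch; on the left half (+y): an aluminium block with orange-capped tubes reaching 40 mm above the deck.
- bay (a point): Centre of the floor of the filter bay: an open rectangular recess in the deck, 62 (shaker x) x 52 (shaker y) mm, 11 mm deep, with upright walls. With the hatch leaning back the space above is free. Axes as the shaker's.
- filter: The cassette wanted: off-white rigid plastic frame 54 (x) x 44 (y) x 12 high, with a pull rib standing on its middle: 30 (x) x 10 (y), from 12 to 30 mm above the underside. About 50 g. Origin at the centre of its underside, z up out of the rib. It starts in the tray and goes into the bay rib up with its 54 mm side along the shaker's x (either way round), 4 mm free all round; its frame then stands 1 mm above the deck.
- small_filter: A smaller cassette for another machine, frame 34 x 34 x 12 with the same rib; origin at the centre of its underside. Stays in the tray.
- round_filter: A round cassette for another machine, frame 44 across x 12 with the same rib; origin at the centre of its underside. Stays in the tray.
- tray: Grey open spares tray fixed to the bench, outside 190 (x) x 320 (y) x 30 high, walls and floor 4 mm. Origin at the centre of its underside. It holds the three cassettes in a row (which is where varies) and, 85 to 95 mm farther along the tray's +x from that row, three small odds and ends (rubber foot, brass hose fitting, fuse cap, 8 to 26 mm wide and up to 20 mm high).
- hatch (a joint): Angle of the grey hatch, rad: 0 shut flat on the deck, grows as it opens, stop at 1.92; it starts leaning back at 1.72 to 1.88. Light (160 g) with a damped friction hinge (0.09 N m): above about 0.9 it stays where it is left, below that it sinks shut by itself in 1 to 2 s. It does not shut if the cassette is not down in the bay.
- hatch_hinge (a point): On the hatch's hinge line, in the middle of its width, 2 mm above the deck; the bay centre is 53 mm in front of it (towards the control panel). The axes turn with the hatch: -x runs from the hinge along the plate to the free edge, z is the normal on its outer side, y is the hinge line; it lies level with the inner side of the 4 mm plate.
- hatch_lip (a point): Middle of the hatch's free edge, on the outer side of the plate, 158 mm from the hinge. The hatch plate is 96 mm wide and 4 mm thick; along the free edge an 8 mm high, 6 mm thick finger lip rises on the outer side. A vented hood 25 mm high covers the plate from 25 to 81 mm from the hinge (52 mm wide).
- stud_head (a point): On the axis of the quarter-turn stud, at the top of its round flange (44 mm across, 4 mm thick), 118 mm from the hinge in the middle of the hatch's width; with the hatch shut and the stud not pressed it is 20 mm above the deck. On the flange stands a straight wing to grip: 34 mm long (x of this point), 10 mm thick (y), 20 mm high; dark plastic. z is the stud's axis, outward. The point turns with the stud.
- stud_push (a joint): How far the stud is pressed in, m: 0 fully out, 0.008 bottomed. A spring pushes it out: 6 N at 0, 12.4 N at the bottom. The cross pin at its foot enters a slot in the deck as the hatch shuts and cannot turn until the stud is pressed in more than 0.005; caught and let go, the stud rests at about 0.003. If let go between, it rests at about 0.005, not caught.
- stud (a joint): Turn of the stud, rad: about 0 unlocked (wing along the hatch, from hinge to free edge), grows clockwise seen from outside (above, when the hatch is shut), stops at 1.62. Turns with little friction once pressed in more than 0.005 m; the cam rises into its catch when let up between about 1.3 and 1.62, so a full quarter turn (1.57) is in the middle to far part of the catch. Leave it at about 0 until the hatch is shut, or the pin misses its slot.
- petri_dishes: Stack of two Petri dishes, 93 mm across, 30 high, on the bench at the back. Bystander. Origin at the centre of its underside.
- sample_jar: White jar with red lid, 62 mm across, 71 high, on the bench at the back. Bystander. Origin at the centre of its underside.

How it is judged:
By the outcome, as a careful person would: the job done as asked, in the order asked, and still so for the second after the job is handed in, with the robot touching nothing.
It also fails if it takes over 61 s, if anything falls off the work surface, if the arm or the gripper's body presses on something with over 40 N, if the wrist force passes 120 N, or if a joint passes its speed limit or range.

## Working session

There is one attempt and no reset: what is moved stays moved. The work goes in short steps, Python scripts to look and compute and a shell command to move; the robot and the scene stay as the last step left them, time stands still between calls to the robot, and variables do not carry over. Pictures are saved under pics/ and viewed, and the job is handed in when it is done.

```bash
ls; mkdir -p pics; cat > h.py <<'E'
import numpy as np, cv2
from bench import read_state, capture, order, finder, bot
from scipy.spatial.transform import Rotation as R
def cam(p):
    f=200/np.tan(np.radians(p["vfov"])/2)
    K=np.array([[f,0,p["cx"]],[0,f,p["cy"]],[0,0,1]])
    Rm=cv2.Rodrigues(np.array(p["rvec"],float))[0]; t=np.array(p["tvec"],float).ravel()
    return K,Rm,t
def c2w(p,c):
    K,Rm,t=cam(p); return Rm.T@(np.array(c)-t)
def proj(p,X):
    K,Rm,t=cam(p); u=K@(Rm@np.array(X,float)+t); return u[:2]/u[2]
def plane(p,uv,z):
    K,Rm,t=cam(p); d=Rm.T@np.linalg.inv(K)@np.array([uv[0],uv[1],1.]); o=-Rm.T@t
    return o+d*(z-o[2])/d[2]
def save(p,n): cv2.imwrite('pics/'+n+'.png',p["img"][:,:,::-1])
E
python3 - <<'E'
from h import *
print(bot.grip_depth,[a for a in dir(bot) if a[0]!='_'])
s=read_state();print(s)
for n in("top","side"):
    p=capture(n);save(p,n+'0');print(n,p["vfov"],c2w(p,[0,0,0]))
    for th in ["shaker","bay","filter","small_filter","round_filter","tray","hatch_hinge","hatch_lip","stud_head","petri_dishes","sample_jar"]:
        try:
            print(th,[(round(r["conf"],2),np.round(c2w(p,r["centre"]),0).tolist()) for r in finder.mark_of(p,th)[:2]])
        except Exception as e: print(th,e)
E
```

```text
pics
18.700000000000003 ['Unreachable', 'grip_depth']
{'time_s': 0.0, 'qpos': array([-1.37250693e+00,  5.28474736e-01,  1.43391319e+00, -2.72025490e-05,
        1.18135987e+00, -1.78481570e-01]), 'joint_velocities': array([ 0.00036474, -0.00028575,  0.00031327,  0.00059771,  0.00124884,
       -0.00012061]), 'effort': array([-1.76569461e-03, -4.42362893e+01, -1.78022915e+01, -4.77775739e-04,
        8.42971931e-03, -8.48377795e-06]), 'eef_pos': array([ 229.83842396, -580.43926502,  230.32486892]), 'eef_rot': array([-7.45394837e-04,  8.27021129e-01, -5.62169807e-01, -7.78273446e-04]), 'force': array([-0.22972165, -0.25607151,  0.04562602]), 'wrist_torque': array([ 0.00100261, -0.04176813,  0.00647034]), 'grip_width': 0.995540859157571}
top 53.57510771201847 [525.32110523 -69.00871925 948.33087034]
shaker [(0.72, [532.0, 194.0, -1.0])]
bay [(0.57, [549.0, 141.0, 98.0])]
filter [(0.93, [477.0, -170.0, 3.0]), (0.73, [508.0, -355.0, -1.0])]
small_filter [(0.5, [507.0, -355.0, -2.0])]
round_filter [(0.59, [500.0, -257.0, -2.0])]
tray [(0.61, [523.0, -256.0, -2.0])]
hatch_hinge [(0.75, [598.0, 156.0, 111.0]), (0.69, [633.0, 165.0, 268.0])]
hatch_lip [(0.74, [501.0, -258.0, -3.0]), (0.64, [759.0, -262.0, 0.0])]
stud_head [(0.5, [640.0, 166.0, 224.0])]
petri_dishes []
sample_jar [(0.83, [760.0, -262.0, -1.0])]
side 50.59045075426176 [ 484.31083166 -737.94121706  741.21414872]
shaker [(0.97, [527.0, 200.0, 2.0])]
bay [(0.98, [550.0, 143.0, 101.0])]
filter [(0.89, [482.0, -166.0, 2.0])]
small_filter [(0.69, [503.0, -353.0, 5.0])]
round_filter [(0.74, [502.0, -255.0, 7.0])]
tray [(0.62, [636.0, 165.0, 222.0]), (0.58, [520.0, -251.0, 3.0])]
hatch_hinge [(0.59, [600.0, 159.0, 117.0])]
hatch_lip [(0.57, [630.0, 163.0, 269.0])]
stud_head [(0.47, [640.0, 167.0, 222.0])]
petri_dishes [(0.89, [748.0, -90.0, 7.0]), (0.51, [506.0, -256.0, 8.0])]
sample_jar [(0.58, [762.0, -262.0, 1.0])]
```

View pics/top0.png

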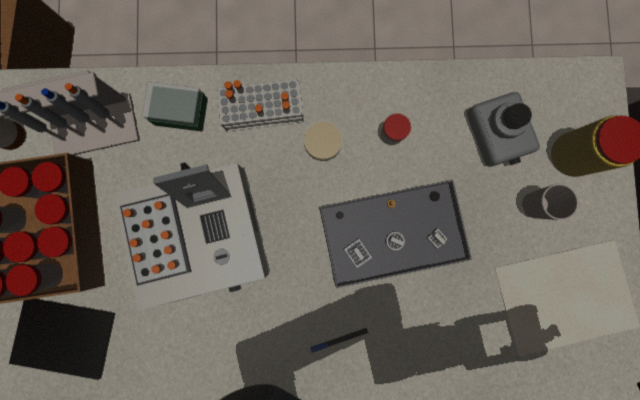

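View pics/side0.png

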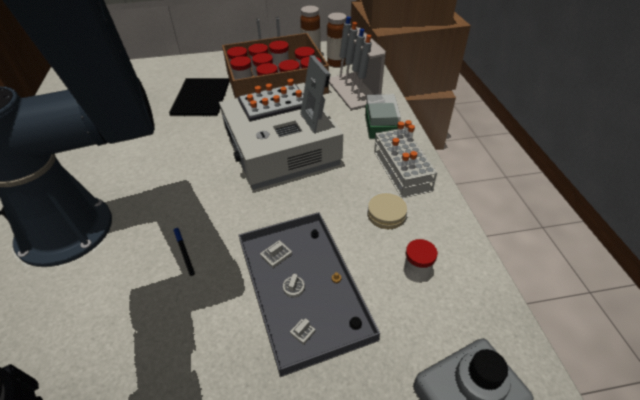

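```bash
python3 - <<'E'
from h import *
a=cv2.imread('pics/top0.png');b=cv2.imread('pics/side0.png')
def z(im,x,y,w,h,k): return cv2.resize(im[y:y+h,x:x+w],None,fx=k,fy=k,interpolation=cv2.INTER_CUBIC)
cv2.imwrite('pics/z1.png',np.hstack([z(a,330,225,60,60,6.5),z(b,245,225,60,60,6.5)]))
cv2.imwrite('pics/z2.png',z(a,110,150,160,160,3.7))
cv2.imwrite('pics/z3.png',z(b,210,50,150,140,4))
E
```

```text
(no output)
```

View pics/z1.png

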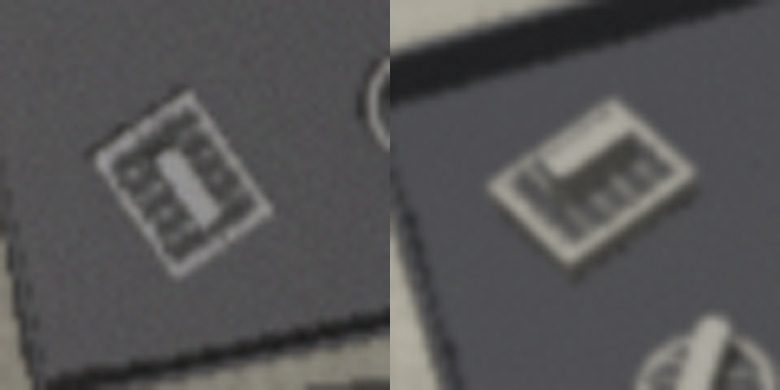

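View pics/z2.png

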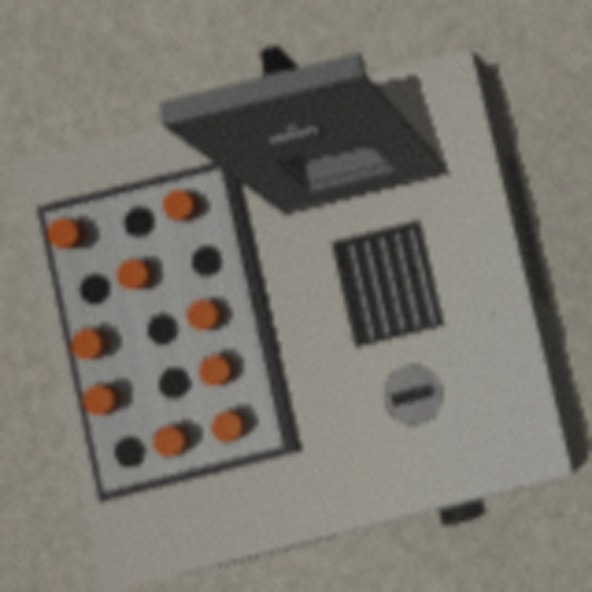

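View pics/z3.png

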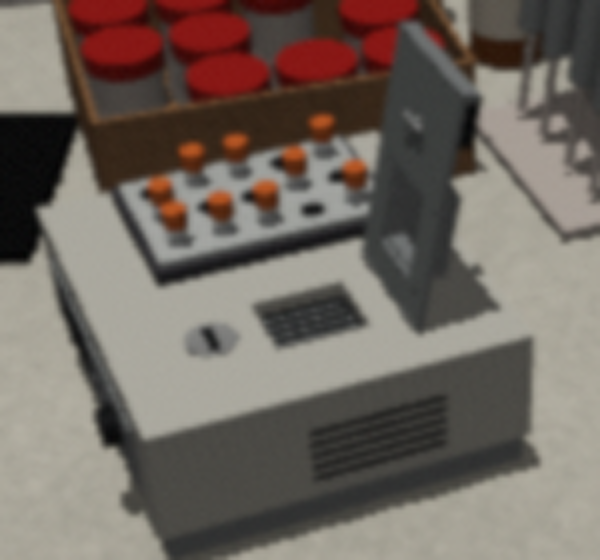

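```bash
python3 - <<'E'
from h import *
T=capture("top");S=capture("side")
def tri(a,b):
    PA=cam(T);PB=cam(S)
    X=cv2.triangulatePoints(PA[0]@np.c_[PA[1],PA[2]],PB[0]@np.c_[PB[1],PB[2]],np.array(a,float).reshape(2,1),np.array(b,float).reshape(2,1)).ravel();return X[:3]/X[3]
def un(L,k,x,y,ox=0): return [((a-ox+.5)/k-.5+x,(b+.5)/k-.5+y) for a,b in L]
def rep(n,a,b,z):
    X=np.array([tri(i,j) for i,j in zip(a,b)]);print(n,'tri\n',X.round(1).tolist(),X.mean(0).round(1))
    for q,l in((T,a),(S,b)):
        P=np.array([plane(q,i,z) for i in l]);
        print('  plane',P.mean(0).round(1),'edges',[(round(float(np.linalg.norm(P[(i+1)%len(P)]-P[i])),1),round(float(np.degrees(np.arctan2(*(P[(i+1)%len(P)]-P[i])[1::-1]))),1)) for i in range(len(P))])
# filter corners order: left,top,right,bottom in top image
ft=un([(95,158),(190,90),(272,212),(180,278)],6.5,330,225)
# side: corresponding
fs=un([(570-0,97*0+268)],6.5,245,225,390)
raw=un([(488,187),(615,97),(695,175),(570,268)],6.5,245,225,390)
# candidates: top-left image = +y... left(top)=> +y ; side image: +y is up/away
for i,u in enumerate(ft): print('t',plane(T,u,16).round(1))
for i,u in enumerate(raw): print('s',plane(S,u,16).round(1))
bt=un([(333,242),(418,222),(442,322),(358,347)],3.7,110,150)
bs=un([(252,300),(343,285),(368,325),(275,348)],4,210,50)
for u in bt: print('bt',plane(T,u,110).round(1))
for u in bs: print('bs',plane(S,u,110).round(1))
rep('filter',ft,[raw[1],raw[2],raw[3],raw[0]],16)
rep('bay',bt,[bs[1],bs[2],bs[3],bs[0]],110)
a=un([(413,394)],3.7,110,150)[0];b=un([(211,341)],4,210,50)[0]
print('slot',tri(a,b),plane(T,a,110),plane(S,b,110))
# deck edge: right top corner & right bottom corner
a=un([(475,55),(575,470)],3.7,110,150);b=un([(530,335),(148,438)],4,210,50)
rep('deckR',a,b,110)
# hatch free edge outer line ends etc
for th in ("hatch_lip","hatch_hinge","stud_head","bay"):
  for q in (T,S): print(th,[(round(r["conf"],2),c2w(q,r["centre"]).round(0).tolist()) for r in finder.mark_of(q,th)[:3]])
E
```

```text
t [ 486.6 -137.9   16. ]
t [ 510.  -172.9   16. ]
t [ 465.6 -200.8   16. ]
t [ 443.1 -166.9   16. ]
s [ 442.6 -162.7   16. ]
s [ 488.  -132.4   16. ]
s [ 510.5 -170.6   16. ]
s [ 466.2 -200.4   16. ]
bt [569.7 172.3 110. ]
bt [579.9 123.8 110. ]
bt [522.6 110.5 110. ]
bt [509.7 158.3 110. ]
bs [511.5 170.1 110. ]
bs [571.  175.1 110. ]
bs [580.6 128.9 110. ]
bs [520.6 116.4 110. ]
filter tri
 [[487.4, -137.4, 22.1], [510.3, -172.6, 18.6], [465.9, -200.7, 16.6], [443.2, -166.4, 20.6]] [ 476.7 -169.3   19.5]
  plane [ 476.3 -169.6   16. ] edges [(42.2, -56.3), (52.4, -147.8), (40.7, 123.6), (52.3, 33.7)]
  plane [ 476.8 -166.5   16. ] edges [(44.3, -59.4), (53.4, -146.1), (44.4, 122.1), (54.6, 33.7)]
bay tri
 [[570.2, 171.6, 112.5], [579.8, 122.7, 114.5], [521.4, 109.5, 115.1], [510.5, 155.5, 120.2]] [545.4 139.8 115.6]
  plane [545.5 141.2 110. ] edges [(49.6, -78.2), (58.8, -167.0), (49.5, 105.1), (61.7, 13.2)]
  plane [545.9 147.6 110. ] edges [(47.3, -78.3), (61.2, -168.3), (54.5, 99.6), (59.7, 4.8)]
slot [482.36439254 126.42480245 113.63602272] [482.37687293 127.27177981 110.        ] [482.17755926 131.44901768 110.        ]
deckR tri
 [[675.1, 88.7, 117.5], [438.6, 35.4, 117.2]] [556.8  62.  117.3]
  plane [556.5  63.2 110. ] edges [(244.3, -167.2), (244.3, 12.8)]
  plane [558.3  71.4 110. ] edges [(245.6, -167.2), (245.6, 12.8)]
hatch_lip [(0.84, [635.0, 165.0, 267.0]), (0.37, [508.0, -355.0, -0.0])]
hatch_lip [(0.77, [630.0, 162.0, 269.0])]
hatch_hinge [(0.73, [599.0, 155.0, 113.0])]
hatch_hinge [(0.57, [600.0, 157.0, 115.0])]
stud_head [(0.39, [636.0, 161.0, 224.0])]
stud_head [(0.43, [634.0, 164.0, 221.0])]
bay [(0.61, [547.0, 142.0, 98.0])]
bay [(0.85, [544.0, 141.0, 101.0])]
```

```bash
cat > go.py <<'E'
# usage: go.py x y z yawdeg(jaw dir)  -> needed shift in tool cm and turn about z
import sys
from h import *
def need(x,y,z,yaw):
    s=read_state();q=s["eef_rot"];M=R.from_quat([q[1],q[2],q[3],q[0]]).as_matrix()
    c,n=np.cos(np.radians(yaw)),np.sin(np.radians(yaw))
    G=np.array([[c,n,0],[n,-c,0],[0,0,-1]])
    d=M.T@(np.array([x,y,z])-s["eef_pos"])/10
    dg=G.T@(np.array([x,y,z])-s["eef_pos"])/10
    print('t',round(s["time_s"],2),'pos',s["eef_pos"].round(1),'F',s["force"].round(1),'w',round(s["grip_width"]*85.4,1),
     '\nshift tool cm',d.round(3),'(in target axes',dg.round(3),') turn deg',np.degrees(R.from_matrix(M.T@G).as_rotvec()).round(2))
need(*map(float,sys.argv[1:5]))
E
python3 go.py 476.5 -168 100 -56.8
```

```text
t 1.7 pos [ 230.  -581.1  231.4] F [ 0.6 -0.2 -0.1] w 85.5 
shift tool cm [-29.346 -38.123  13.133] (in target axes [-21.071 -43.249  13.135] ) turn deg [  0.    -0.   -11.61]
```

```bash
python3 -m crank '[[[0,0,0,-2.1,-2.72,0.3,3.5],[0,0,0,-2.1,-2.72,0.3,3.5],[0,0,0,-2.1,-2.72,0.3,3.5],[0,0,0,-2.1,-2.72,0.3,3.5],[0,0,0,-2.1,-2.72,0.3,3.5],[0,0,0,-2.1,-2.72,0.3,3.5],[0,0,0,-2.1,-2.72,0.3,3.5],[0,0,0,-2.1,-2.72,0.3,3.5]]]' 40
python3 -m crank '[[[0,0,0,-2.1,-2.72,0.3,3.5],[0,0,0,-2.1,-2.72,0.3,3.5],[0,0,0,-2.1,-2.72,0.3,3.5],[0,0,0,-2.1,-2.72,0.3,3.5],[0,0,0,-2.1,-2.72,1,3.5],[0,0,0,-2.1,-2.72,1,3.5],[0,0,-5.8,0,0,3,3.5],[0,0,-5.8,0,0,3,3.5]]]' 40
python3 go.py 476.5 -168 60 -56.8
```

```text
time_s: 2.37
eef_pos: [371.2, -343.5, 207.4]
eef_rot: [0.0, 0.827, -0.562, 0.0]
force: [1.3, -0.7, 0.1]
grip_width: 0.414
time_s: 3.03
eef_pos: [478.3, -166.3, 115.8]
eef_rot: [0.0, 0.882, -0.472, 0.003]
force: [-0.3, -0.2, -0.1]
grip_width: 0.41
t 3.03 pos [ 478.3 -166.3  115.8] F [-0.3 -0.2 -0.1] w 35.0 
shift tool cm [0.016 0.252 5.583] (in target axes [0.044 0.239 5.584] ) turn deg [-0.13 -0.27  0.52]
```

```bash
python3 -m crank '[[[0,0,0,0,0.1,3,3.5],[0,0,0,0,0,3,3.5],[0,0,0,0,0,0,3.5],[0,0,0,0,0,0,3.5]]]' 40
python3 go.py 476.5 -168 18.5 -56.8
python3 - <<'E'
from h import *
T=capture("top");S=capture("side")
def z(im,x,y,w,h,k): return cv2.resize(im[y:y+h,x:x+w],None,fx=k,fy=k,interpolation=cv2.INTER_CUBIC)
cv2.imwrite('pics/g1.png',np.hstack([z(T["img"],320,215,80,80,4.8),z(S["img"],235,215,80,80,4.8)])[:,:,::-1])
E
```

```text
time_s: 3.37
eef_pos: [474.3, -167.7, 54.3]
eef_rot: [-0.0, 0.88, -0.476, -0.002]
force: [0.6, -0.8, 0.8]
grip_width: 0.408
t 3.37 pos [ 474.3 -167.7   54.3] F [ 0.6 -0.8  0.8] w 34.8 
shift tool cm [ 0.158 -0.173  3.584] (in target axes [ 0.146 -0.167  3.584] ) turn deg [ 0.09  0.19 -0.02]
```

View pics/g1.png

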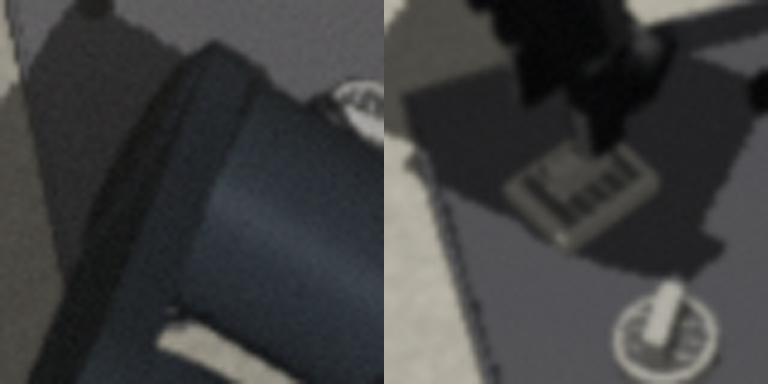

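```bash
python3 -m crank '[[[0,0,0,0.14,-0.15,1,3.5],[0,0,0,0,0,1,3.5],[0,0,0,0,0,0.8,3.5],[0,0,0,0,0,0.4,3.5],[0,0,0,0,0,0,3.5],[0,0,0,0,0,0,3.5]]]' 40
python3 go.py 476.5 -168 18.5 -56.8
```

```text
time_s: 3.97
eef_pos: [476.8, -168.4, 23.0]
eef_rot: [-0.0, 0.88, -0.476, -0.0]
force: [0.2, 0.6, -0.4]
grip_width: 0.412
t 3.97 pos [ 476.8 -168.4   23. ] F [ 0.2  0.6 -0.4] w 35.2 
shift tool cm [-0.05   0.004  0.447] (in target axes [-0.051  0.004  0.447] ) turn deg [ 0.02  0.05 -0.02]
```

```bash
python3 -m crank '[[[0,0,0,-0.05,0,0.25,3.5],[0,0,0,0,0,0.2,3.5],[0,0,0,0,0,0,3.5],[0,0,0,0,0,0,0],[0,0,0,0,0,0,0],[0,0,0,0,0,0,0],[0,0,0,0,0,0,0],[0,0,0,0,0,0,0]]]' 40
python3 go.py 476.5 -168 18.5 -56.8
```

```text
time_s: 4.63
eef_pos: [477.0, -168.2, 19.1]
eef_rot: [0.0, 0.88, -0.476, 0.0]
force: [0.6, 0.2, 2.0]
grip_width: 0.102
t 4.63 pos [ 477.  -168.2   19.1] F [0.6 0.2 2. ] w 8.7 
shift tool cm [-0.042  0.028  0.055] (in target axes [-0.042  0.028  0.055] ) turn deg [-0.01 -0.03 -0.01]
```

```bash
python3 -m crank '[[[0,0,0,0,0,-0.5,0],[0,0,0,0,0,-1.5,0],[0,0,0,0,0,-3,0],[0,0,0,0,0,-4,0],[0,0,0,0,0,-4,0],[0,0,0,0,0,-4,0],[0,0,0,0,0,-2,0],[0,0,0,0,0,0,0]]]' 40
python3 go.py 546.5 142 200 -77
python3 - <<'E'
from h import *
S=capture("side");save(S,'s2')
E
```

```text
time_s: 5.3
eef_pos: [479.5, -169.6, 214.2]
eef_rot: [0.0, 0.88, -0.476, 0.006]
force: [0.6, -0.6, -0.3]
grip_width: 0.103
t 5.3 pos [ 479.5 -169.6  214.2] F [ 0.6 -0.6 -0.3] w 8.8 
shift tool cm [-22.418 -22.665   1.291] (in target axes [-28.856 -13.536   1.415] ) turn deg [-0.38 -0.54 20.21]
```

View pics/s2.png

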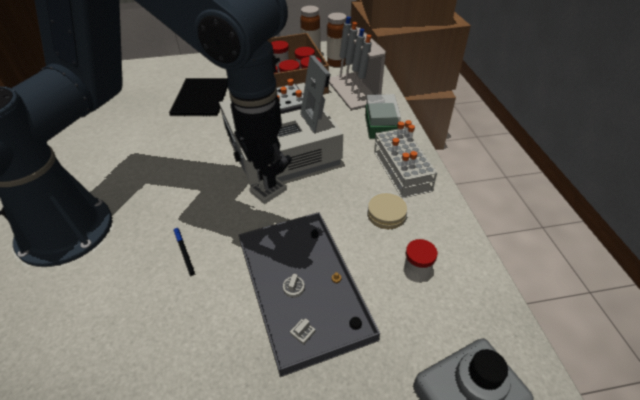

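```bash
python3 -m crank '[[[0,0,0,-2,-2,0,0],[0,0,0,-2.9,-2.9,0,0],[0,0,0,-2.9,-2.9,0,0],[0,0,0,-2.9,-2.9,0,0],[0,0,0,-2.9,-2.9,0,0],[0,0,0,-2.9,-2.9,0,0],[0,0,0,-2.9,-3,0,0],[0,0,0,-2.9,-3,0,0]]]' 40
python3 -m crank '[[[0,0,6.7,0,0,0,0],[0,0,6.7,0,0,0,0],[0,0,6.7,0,0,0,0],[0,0,0,0,0,0,0],[0,0,0,0,0,0,0],[0,0,0,0,0,0,0]]]' 40
python3 go.py 546.5 142 150 -77
python3 - <<'E'
from h import *
T=capture("top");S=capture("side")
def z(im,x,y,w,h,k): return cv2.resize(im[y:y+h,x:x+w],None,fx=k,fy=k,interpolation=cv2.INTER_CUBIC)
cv2.imwrite('pics/g3.png',np.hstack([z(T["img"],150,150,130,130,3),z(S["img"],210,60,150,130,3)])[:,:,::-1])
for q in (T,S): print([(round(r["conf"],2),c2w(q,r["centre"]).round(0).tolist()) for r in finder.mark_of(q,"filter")[:2]])
E
```

```text
time_s: 6.02
eef_pos: [541.5, 143.5, 206.7]
eef_rot: [0.001, 0.88, -0.476, -0.002]
force: [0.3, -0.5, -0.4]
grip_width: 0.103
time_s: 6.52
eef_pos: [542.3, 141.3, 207.7]
eef_rot: [0.001, 0.784, -0.621, -0.001]
force: [0.9, -0.3, -0.7]
grip_width: 0.102
t 6.52 pos [542.3 141.3 207.7] F [ 0.9 -0.3 -0.7] w 8.7 
shift tool cm [ 0.028 -0.441  5.77 ] (in target axes [ 0.024 -0.427  5.771] ) turn deg [0.14 0.02 0.21]
[(0.56, [541.0, 141.0, 191.0])]
[(0.53, [548.0, 144.0, 191.0])]
```

View pics/g3.png

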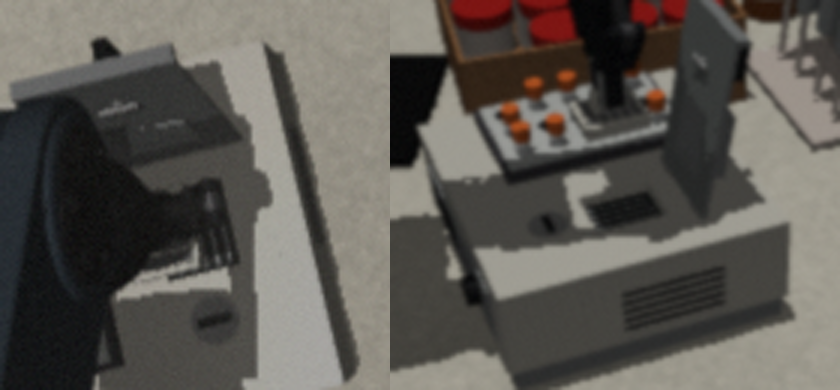

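```bash
python3 -m crank '[[[0,0,0,0,-0.2,1.5,0],[0,0,0,0,-0.2,2.5,0],[0,0,0,0,0,2.2,0],[0,0,0,0,0,1,0],[0,0,0,0,0,0.4,0],[0,0,0,0,0,0,0],[0,0,0,0,0,0,0]]]' 40
python3 go.py 546.3 142 113.5 -77
python3 - <<'E'
from h import *
T=capture("top");S=capture("side")
def z(im,x,y,w,h,k): return cv2.resize(im[y:y+h,x:x+w],None,fx=k,fy=k,interpolation=cv2.INTER_CUBIC)
cv2.imwrite('pics/g4.png',np.hstack([z(T["img"],180,200,70,70,5.5),z(S["img"],250,90,70,70,5.5)])[:,:,::-1])
for q in (T,S): print([(round(r["conf"],2),c2w(q,r["centre"]).round(0).tolist()) for r in finder.mark_of(q,"filter")[:2]])
E
```

```text
time_s: 7.3
eef_pos: [547.6, 142.4, 133.5]
eef_rot: [-0.0, 0.783, -0.622, 0.001]
force: [-0.4, 0.8, -0.6]
grip_width: 0.106
t 7.3 pos [547.6 142.4 133.5] F [-0.4  0.8 -0.6] w 9.1 
shift tool cm [0.012 0.139 2.002] (in target axes [0.013 0.137 2.002] ) turn deg [-0.08 -0.01  0.09]
[(0.62, [599.0, 152.0, 109.0]), (0.46, [549.0, 142.0, 116.0])]
[(0.51, [553.0, 146.0, 118.0])]
```

View pics/g4.png

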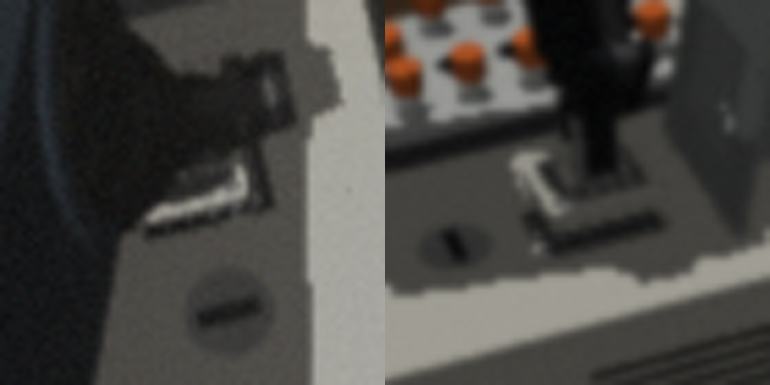

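```bash
python3 - <<'E'
from h import *
T=capture("top");S=capture("side")
a=np.radians(13);ex=np.array([np.cos(a),np.sin(a),0]);ey=np.array([-np.sin(a),np.cos(a),0])
c=np.array([546.3,142,0])
def loc(q,u,ox,oy,z,off=0):
    P=plane(q,((u[0]-off+.5)/5.5-.5+ox,(u[1]+.5)/5.5-.5+oy),z)-c; return (P@ex).round(1),(P@ey).round(1)
for u in [(147,215),(243,190),(243,160)]: print('T filt',loc(T,u,180,200,131))
for u in [(147,235),(271,207),(265,175)]: print('T bay',loc(T,u,180,200,110))
for u in [(515,155),(545,212)]: print('S filt',loc(S,u,250,90,131,385))
for u in [(545,252),(665,222)]: print('S bay',loc(S,u,250,90,110,385))
im=S["img"].copy();im2=T["img"].copy()
for q,I in((S,im),(T,im2)):
  I[:]=I
  big=cv2.resize(I,None,fx=6,fy=6,interpolation=cv2.INTER_CUBIC)
  def poly(cx,cy,hx,hy,z,col):
    pts=[proj(q,c+ex*(cx+sx*hx)+ey*(cy+sy*hy)+[0,0,z]) for sx,sy in((1,1),(1,-1),(-1,-1),(-1,1))]
    cv2.polylines(big,[((np.array(pts)+.5)*6).astype(int)],True,col,1)
  poly(0,0,31,26,110,(255,0,0)); poly(0,0,31,26,99,(255,128,0))
  s=read_state()["eef_pos"]-c; poly(s@ex,s@ey,27,22,131,(0,255,0))
  x,y=(245*6,85*6) if q is S else (175*6,195*6)
  cv2.imwrite('pics/ov_%s.png'%('S' if q is S else 'T'),big[y:y+450,x:x+450,::-1])
a1=cv2.imread('pics/ov_S.png');b1=cv2.imread('pics/ov_T.png');cv2.imwrite('pics/ov.png',np.hstack([b1,a1])[:,:800] if 0 else cv2.resize(np.hstack([b1,a1]),(800,400)))
E
```

```text
T filt (np.float64(-23.5), np.float64(16.4))
T filt (np.float64(-23.4), np.float64(-20.4))
T filt (np.float64(-12.5), np.float64(-23.0))
T bay (np.float64(-29.7), np.float64(23.7))
T bay (np.float64(-31.2), np.float64(-24.6))
T bay (np.float64(-18.8), np.float64(-25.2))
S filt (np.float64(-24.4), np.float64(33.7))
S filt (np.float64(-26.4), np.float64(-14.2))
S bay (np.float64(-28.5), np.float64(-14.7))
S bay (np.float64(29.3), np.float64(-15.7))
```

View pics/ov.png

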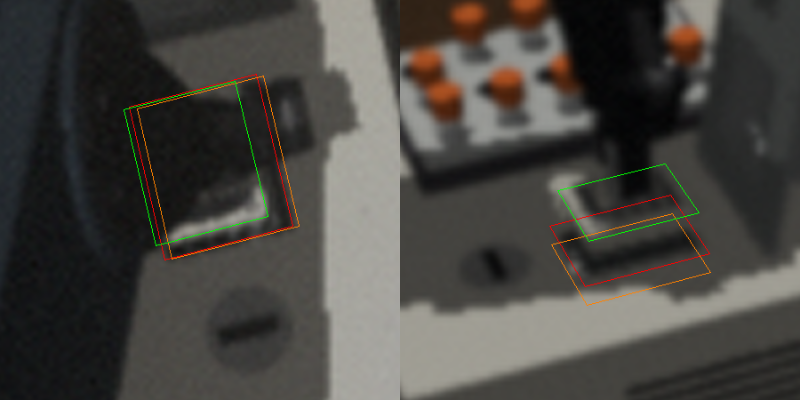

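```bash
python3 -m crank '[[[0,0,0,0,0.17,0,0],[0,0,0,0,0,0.4,0],[0,0,0,0,0,0.4,0],[0,0,0,0,0,0.4,0],[0,0,0,0,0,0.2,0],[0,0,0,0,0,0.1,0],[0,0,0,0,0,0,0],[0,0,0,0,0,0,0]]]' 40
python3 go.py 546.3 142 113.5 -77
```

```text
time_s: 8.27
eef_pos: [545.3, 142.1, 117.7]
eef_rot: [0.0, 0.783, -0.622, -0.0]
force: [0.1, -0.2, -1.0]
grip_width: 0.106
t 8.27 pos [545.3 142.1 117.7] F [ 0.1 -0.2 -1. ] w 9.0 
shift tool cm [ 0.031 -0.098  0.415] (in target axes [ 0.03  -0.098  0.415] ) turn deg [0.01 0.   0.09]
```

```bash
python3 -m crank '[[[0,0,0,0,0,0.12,0],[0,0,0,0,0,0.1,0],[0,0,0,0,0,0.08,0],[0,0,0,0,0,0,0],[0,0,0,0,0,0,0]]]' 40
python3 -m crank '[[[0,0,0,0,0,0.1,0],[0,0,0,0,0,0,0],[0,0,0,0,0,0,0]]]' 40
python3 -m crank '[[[0,0,0,0,0,0.1,0],[0,0,0,0,0,0,0],[0,0,0,0,0,0,0]]]' 40
```

```text
time_s: 8.68
eef_pos: [545.2, 142.1, 114.8]
eef_rot: [0.0, 0.783, -0.622, -0.0]
force: [-0.2, -0.3, 0.2]
grip_width: 0.105
time_s: 8.93
eef_pos: [545.5, 142.1, 114.0]
eef_rot: [-0.0, 0.783, -0.622, 0.0]
force: [0.6, -0.5, 0.9]
grip_width: 0.103
time_s: 9.18
eef_pos: [545.5, 142.1, 114.0]
eef_rot: [-0.0, 0.783, -0.622, 0.0]
force: [-2.1, -0.7, 7.1]
grip_width: 0.107
```

```bash
python3 -m crank '[[[0,0,0,0,0,-0.08,0],[0,0,0,0,0,0,2.6],[0,0,0,0,0,0,2.6],[0,0,0,0,0,0,2.6],[0,0,0,0,0,-0.5,2.6],[0,0,0,0,0,-1.5,2.6],[0,0,0,0,0,-3,2.6],[0,0,0,0,0,-4,2.6]]]' 40
python3 -m crank '[[[0,0,0,0,1,-3,2],[0,0,0,0,3,-3,1],[0,0,0,0,4,-2,0],[0,0,0,0,4,0,0],[0,0,0,0,4,0,0],[0,0,0,0,3,0,0],[0,0,0,0,0,0,0]]]' 40
python3 - <<'E'
from h import *
T=capture("top");S=capture("side")
def z(im,x,y,w,h,k): return cv2.resize(im[y:y+h,x:x+w],None,fx=k,fy=k,interpolation=cv2.INTER_CUBIC)
cv2.imwrite('pics/g5.png',np.hstack([z(T["img"],170,190,80,80,5),z(S["img"],230,80,80,80,5)])[:,:,::-1])
for q in (T,S): print([(round(r["conf"],2),c2w(q,r["centre"]).round(0).tolist()) for r in finder.mark_of(q,"filter")[:2]],[(n,round(r["conf"],2),c2w(q,r["centre"]).round(0).tolist()) for n in("hatch_lip","hatch_hinge") for r in finder.mark_of(q,n)[:2]])
E
```

```text
time_s: 9.85
eef_pos: [543.0, 141.8, 202.0]
eef_rot: [0.003, 0.783, -0.622, -0.003]
force: [0.2, -0.6, 0.5]
grip_width: 0.307
time_s: 10.43
eef_pos: [355.5, 99.6, 281.1]
eef_rot: [0.002, 0.783, -0.622, -0.003]
force: [-0.7, -0.5, 0.4]
grip_width: -0.001
[(0.9, [546.0, 143.0, 98.0]), (0.66, [531.0, 195.0, 2.0])] [('hatch_lip', 0.76, [631.0, 163.0, 267.0]), ('hatch_lip', 0.5, [528.0, 199.0, 0.0]), ('hatch_hinge', 0.72, [599.0, 153.0, 110.0]), ('hatch_hinge', 0.71, [521.0, -258.0, 0.0])]
[(0.66, [550.0, 146.0, 102.0])] [('hatch_lip', 0.75, [748.0, -91.0, 5.0]), ('hatch_lip', 0.61, [632.0, 164.0, 269.0]), ('hatch_hinge', 0.62, [603.0, 157.0, 114.0])]
```

View pics/g5.png

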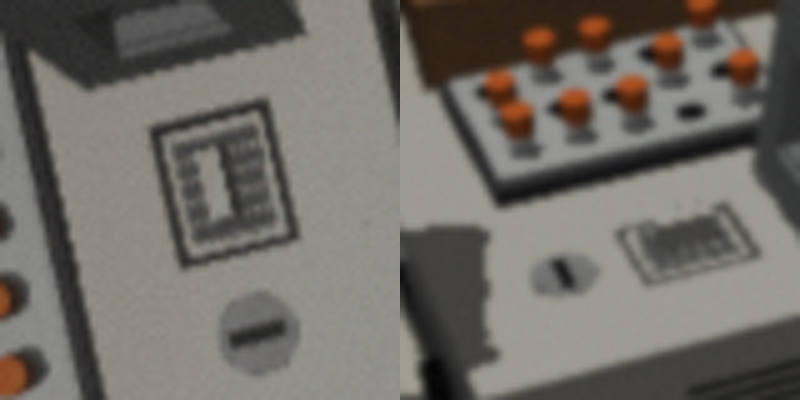

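```bash
cat > loc.py <<'E'
# loc.py lx ly z : hatch-local target (from hinge, ex back, ey left)
import sys,subprocess
from h import *
a=np.radians(13);ex=np.array([np.cos(a),np.sin(a)]);ey=np.array([-np.sin(a),np.cos(a)]);H=np.array([598.,154.])
lx,ly,z=map(float,sys.argv[1:4]); yaw=sys.argv[4] if len(sys.argv)>4 else "-77"
p=H+lx*ex+ly*ey
s=read_state()["eef_pos"];d=s[:2]-H;print('now local',(d@ex).round(1),(d@ey).round(1),s[2].round(1))
sys.stdout.flush()
subprocess.run(["python3","go.py",str(p[0]),str(p[1]),str(z),yaw])
E
python3 loc.py 72 -37 310
```

```text
now local -239.7 -0.2 281.6
t 10.83 pos [364.5  99.8 281.6] F [ 0.3  0.1 -0.7] w 0.1 
shift tool cm [  3.727 -31.162  -2.832] (in target axes [  3.676 -31.168  -2.837] ) turn deg [-0.01  0.    0.1 ]
```

```bash
python3 -m crank '[[[0,0,0,1,-1,-2.5,0],[0,0,0,1,-3,-1.3,0],[0,0,0,1,-4,0,0],[0,0,0,0.7,-4,0,0],[0,0,0,0,-4,0,0],[0,0,0,0,-4,0,0],[0,0,0,0,-4,0,0],[0,0,0,0,-4,0,0]]]' 40
python3 -m crank '[[[0,0,0,0,-3.2,0,0],[0,0,0,0,0,0,0],[0,0,0,0,0,0,0]]]' 40
python3 loc.py 72 -37 255
```

```text
time_s: 11.5
eef_pos: [646.7, 127.8, 318.6]
eef_rot: [0.0, 0.783, -0.622, -0.0]
force: [0.4, 0.5, 1.0]
grip_width: -0.002
time_s: 11.75
eef_pos: [676.8, 134.7, 317.2]
eef_rot: [0.001, 0.783, -0.622, -0.001]
force: [-0.5, -0.1, -0.4]
grip_width: 0.001
now local 72.5 -36.5 317.2
t 11.75 pos [676.8 134.7 317.2] F [-0.5 -0.1 -0.4] w 0.1 
shift tool cm [0.053 0.03  6.221] (in target axes [0.05  0.048 6.22 ] ) turn deg [0.16 0.03 0.12]
```

```bash
python3 -m crank '[[[0,0,0,0,0,2,0],[0,0,0,0,0,2.5,0],[0,0,0,0,0,1.5,0],[0,0,0,0,0,0,0],[0,0,0,0,0,0,0]]]' 40
python3 loc.py 72 -37 257
python3 - <<'E'
from h import *
T=capture("top");S=capture("side")
def z(im,x,y,w,h,k): return cv2.resize(im[y:y+h,x:x+w],None,fx=k,fy=k,interpolation=cv2.INTER_CUBIC)
cv2.imwrite('pics/g6.png',np.hstack([z(T["img"],110,120,160,160,2.5),z(S["img"],220,20,160,160,2.5)])[:,:,::-1])
E
```

```text
time_s: 12.17
eef_pos: [674.2, 134.3, 259.1]
eef_rot: [0.001, 0.783, -0.622, -0.001]
force: [-0.2, -0.6, 0.2]
grip_width: 0.0
now local 69.8 -36.3 259.1
t 12.17 pos [674.2 134.3 259.1] F [-0.2 -0.6  0.2] w 0.0 
shift tool cm [ 0.065 -0.218  0.205] (in target axes [ 0.065 -0.217  0.205] ) turn deg [0.17 0.03 0.09]
```

View pics/g6.png

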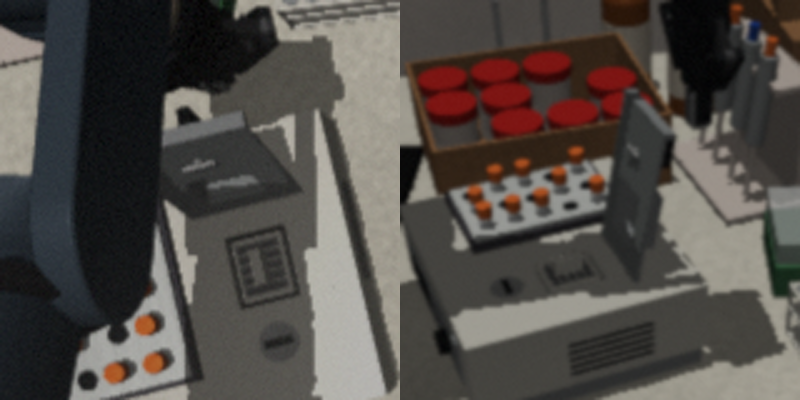

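```bash
python3 -m crank '[[[0,0,0,0,1.1,0.1,0],[0,0,0,0,1.1,0.1,0],[0,0,0,0,1.5,-0.25,0],[0,0,0,0,1.6,-0.25,0],[0,0,0,0,1.3,0,0],[0,0,0,0,1.3,0.1,0],[0,0,0,0,1.4,0.3,0],[0,0,0,0,1.4,0.4,0]]]' 40
python3 loc.py -38 -37 254
python3 - <<'E'
from h import *
S=capture("side")
def z(im,x,y,w,h,k): return cv2.resize(im[y:y+h,x:x+w],None,fx=k,fy=k,interpolation=cv2.INTER_CUBIC)
cv2.imwrite('pics/g7.png',z(S["img"],220,20,160,160,2.5)[:,:,::-1])
E
```

```text
time_s: 12.93
eef_pos: [572.6, 110.2, 257.6]
eef_rot: [-0.002, 0.783, -0.622, 0.003]
force: [0.7, 0.2, 0.4]
grip_width: 0.003
now local -34.6 -37.0 257.6
t 12.93 pos [572.6 110.2 257.6] F [0.7 0.2 0.4] w 0.2 
shift tool cm [-0.003  0.344  0.354] (in target axes [-0.002  0.341  0.356] ) turn deg [-0.38 -0.07  0.09]
```

View pics/g7.png

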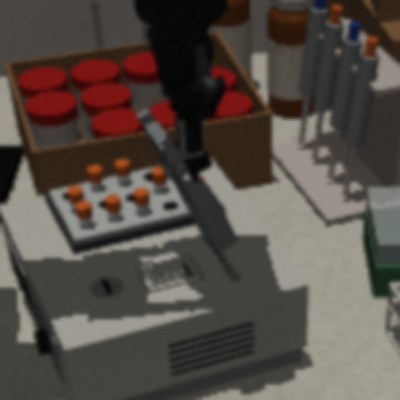

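```bash
python3 -m crank '[[[0,0,0,0,1.35,0.7,0],[0,0,0,0,1.35,0.7,0],[0,0,0,0,0.9,0.6,0],[0,0,0,0,0.9,0.6,0],[0,0,0,0,0.8,0.8,0],[0,0,0,0,0,0,0],[0,0,0,0,0,0,0]]]' 40
python3 loc.py -38 -37 254
python3 - <<'E'
from h import *
S=capture("side")
def z(im,x,y,w,h,k): return cv2.resize(im[y:y+h,x:x+w],None,fx=k,fy=k,interpolation=cv2.INTER_CUBIC)
cv2.imwrite('pics/g8.png',z(S["img"],220,20,160,160,2.5)[:,:,::-1])
E
```

```text
time_s: 13.57
eef_pos: [520.6, 98.2, 221.8]
eef_rot: [-0.001, 0.783, -0.622, 0.001]
force: [-0.3, -0.5, 0.4]
grip_width: 0.002
now local -88.0 -37.0 221.8
t 13.57 pos [520.6  98.2 221.8] F [-0.3 -0.5  0.4] w 0.2 
shift tool cm [ 0.009 -5.002 -3.212] (in target axes [ 1.000e-03 -4.996e+00 -3.221e+00] ) turn deg [-0.11 -0.02  0.08]
```

View pics/g8.png

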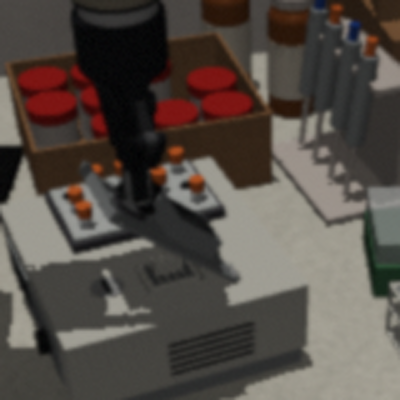

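```bash
python3 -m crank '[[[0,0,0,0,0,-2,0],[0,0,0,-0.5,0.5,-2,0],[0,0,0,-1.5,1,-1,1],[0,0,0,-1.7,1.3,0,3],[0,0,0,0,0,0,3],[0,0,0,0,0,0,3],[0,0,0,0,0,0,3],[0,0,0,0,0,0,3]]]' 40
python3 -m crank '[[[0,0,0,0,0,0,3],[0,0,0,0,0,0,3],[0,0,0,0,0,0,3],[0,0,0,0,0,0,3],[0,0,0,0,0,0,3],[0,0,0,0,0,0,3],[0,0,0,0,0,0,3],[0,0,0,0,0,0,3]]]' 40
python3 loc.py -118 0 200
python3 - <<'E'
from h import *
print(read_state()["qpos"].round(3))
T=capture("top");S=capture("side")
def z(im,x,y,w,h,k): return cv2.resize(im[y:y+h,x:x+w],None,fx=k,fy=k,interpolation=cv2.INTER_CUBIC)
cv2.imwrite('pics/g9.png',np.hstack([z(T["img"],110,150,160,160,2.5),z(S["img"],210,50,150,160,2.5)])[:,:,::-1])
for n in("stud_head","hatch_lip"):
  for q in (T,S): print(n,[(round(r["conf"],2),c2w(q,r["centre"]).round(0).tolist()) for r in finder.mark_of(q,n)[:2]])
E
```

```text
time_s: 14.28
eef_pos: [485.4, 127.5, 270.9]
eef_rot: [-0.0, 0.783, -0.622, 0.001]
force: [0.4, 0.2, 0.3]
grip_width: 0.349
time_s: 14.95
eef_pos: [484.1, 127.9, 270.7]
eef_rot: [0.0, 0.783, -0.622, -0.0]
force: [-0.4, 0.7, -0.0]
grip_width: 0.354
now local -116.8 0.2 270.7
t 14.95 pos [484.1 127.9 270.7] F [-0.4  0.7 -0. ] w 30.2 
shift tool cm [0.016 0.117 7.071] (in target axes [0.017 0.117 7.071] ) turn deg [ 0.   -0.    0.09]
[ 0.035  0.31   1.69  -0.     1.142  1.377]
stud_head [(0.64, [477.0, 130.0, 128.0])]
stud_head [(0.65, [477.0, 130.0, 128.0])]
hatch_lip [(0.76, [443.0, 123.0, 117.0])]
hatch_lip [(0.65, [444.0, 120.0, 122.0])]
```

View pics/g9.png

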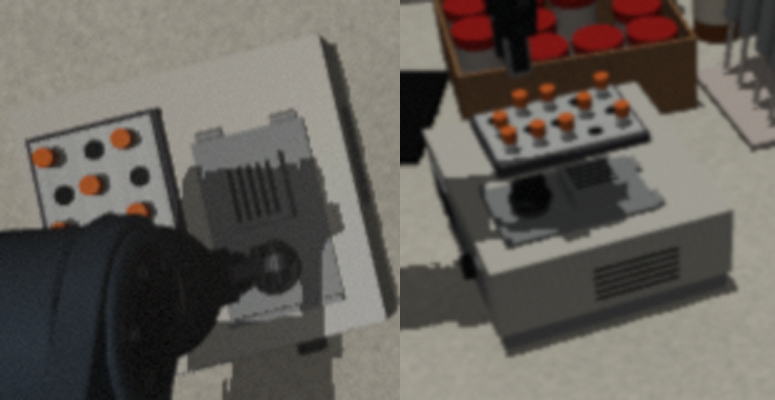

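```bash

python3 -m crank '[[[0,0,-7,0,0,0,3],[0,0,-7,0,0,0,3],[0,0,-7,0,0,0,3],[0,0,-7,0,0,0,3],[0,0,-7,0,0,0,3],[0,0,-7,0,0,0,3],[0,0,-7,0,0,0,3],[0,0,-7,0,0,0,3]]]' 40
python3 -m crank '[[[0,0,-7,0,0,0,3],[0,0,-7,0,0,0,3],[0,0,-7,0,0,0,3],[0,0,-7,0,0,0,3],[0,0,-7,0,0,0,3],[0,0,-7,0,0,0,3],[0,0,-7,0,0,0,3],[0,0,-7,0,0,0,3]]]' 40
python3 -m crank '[[[0,0,-7,0,0,0,3],[0,0,-7,0,0,0,3],[0,0,-7,0,0,0,3],[0,0,-7,0,0,0,3],[0,0,-7,0,0,0,3],[0,0,-7,0,0,0,3],[0,0,-7,0,0,0,3],[0,0,-7,0,0,0,3]]]' 40
python3 -m crank '[[[0,0,-7,0,0,0,3],[0,0,-5,0,0,0,3],[0,0,0,0,0,0,3],[0,0,0,0,0,0,3]]]' 40
python3 loc.py -118 0 200 103
python3 - <<'E'
from h import *
print(read_state()["qpos"].round(3))
T=capture("top");S=capture("side")
def z(im,x,y,w,h,k): return cv2.resize(im[y:y+h,x:x+w],None,fx=k,fy=k,interpolation=cv2.INTER_CUBIC)
cv2.imwrite('pics/g10.png',np.hstack([z(T["img"],190,210,60,60,6.5),z(S["img"],235,90,60,60,6.5)])[:,:,::-1])
E
```

```text
time_s: 15.92
eef_pos: [484.1, 127.9, 270.7]
eef_rot: [0.0, 0.984, -0.178, 0.0]
force: [0.9, -0.6, 1.3]
grip_width: 0.353
time_s: 16.58
eef_pos: [484.1, 127.9, 270.7]
eef_rot: [-0.0, 0.953, 0.304, 0.0]
force: [-0.3, 0.1, -1.1]
grip_width: 0.35
time_s: 17.25
eef_pos: [484.2, 127.9, 270.7]
eef_rot: [0.0, 0.698, 0.716, 0.0]
force: [-0.2, -0.0, -0.3]
grip_width: 0.354
time_s: 17.58
eef_pos: [484.1, 127.9, 270.7]
eef_rot: [0.0, 0.623, 0.782, 0.0]
force: [-0.5, 0.1, 0.5]
grip_width: 0.352
now local -116.8 0.2 270.7
t 17.58 pos [484.1 127.9 270.7] F [-0.5  0.1  0.5] w 30.1 
shift tool cm [-0.016 -0.119  7.073] (in target axes [-0.016 -0.119  7.073] ) turn deg [ 0.    0.   -0.05]
[ 0.035  0.31   1.689 -0.     1.142 -1.762]
```

View pics/g10.png

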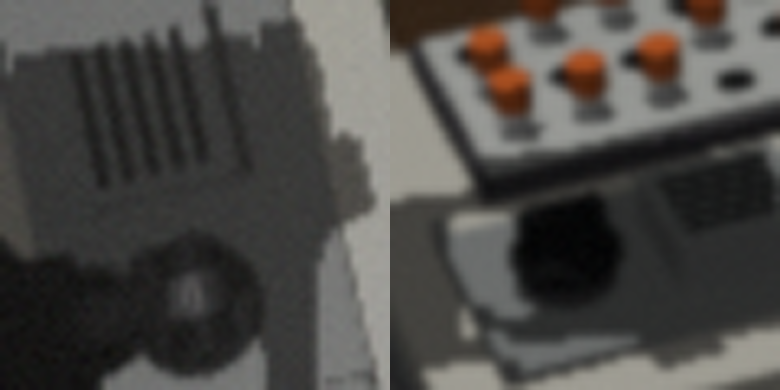

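```bash
python3 - <<'E'
from h import *
T=capture("top");S=capture("side")
a=np.radians(13);ex=np.array([np.cos(a),np.sin(a)]);ey=np.array([-np.sin(a),np.cos(a)]);H=np.array([598.,154.])
P=plane(T,(193.5/6.5-.5+190,303.5/6.5-.5+210),130);d=P[:2]-H;print(P,d@ex,d@ey)
def z(im,x,y,w,h,k): return cv2.resize(im[y:y+h,x:x+w],None,fx=k,fy=k,interpolation=cv2.INTER_CUBIC)
I=np.hstack([z(T["img"],203,238,32,32,12),z(S["img"],250,115,32,32,12)])[:,:,::-1].astype(float)
cv2.imwrite('pics/g11.png',np.clip(I*3.5,0,255))
E
```

```text
[483.36777644 126.65037774 130.        ] -117.8465334614316 -0.862013659415528[ WARN:0@4.195] global loadsave.cpp:1063 imwrite_ Unsupported depth image for selected encoder is fallbacked to CV_8U.
```

View pics/g11.png

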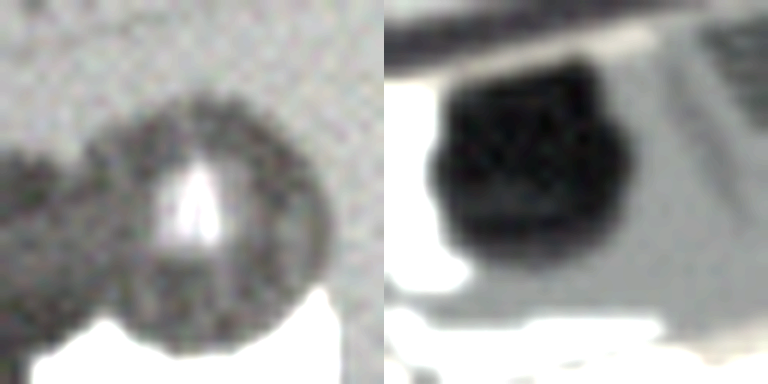

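```bash

python3 -m crank '[[[0,0,0,-0.05,-0.12,2.5,3],[0,0,0,0,0,4,3],[0,0,0,0,0,3,3],[0,0,0,0,0,1.5,3],[0,0,0,0,0,0.8,3],[0,0,0,0,0,0,3],[0,0,0,0,0,0,3],[0,0,0,0,0,0,3]]]' 60
python3 loc.py -118 -0.4 133 103
```

```text
time_s: 18.45
eef_pos: [484.3, 127.2, 153.9]
eef_rot: [0.001, 0.622, 0.783, 0.001]
force: [0.1, 0.3, -0.7]
grip_width: 0.348
now local -116.8 -0.6 153.9
t 18.45 pos [484.3 127.2 153.9] F [ 0.1  0.3 -0.7] w 29.7 
shift tool cm [ 0.018 -0.123  2.088] (in target axes [ 0.016 -0.117  2.089] ) turn deg [0.16 0.03 0.08]
```

```bash

python3 -m crank '[[[0,0,0,0,-0.1,0.7,3],[0,0,0,0,0,0.7,3],[0,0,0,0,0,0.4,3],[0,0,0,0,0,0.2,3],[0,0,0,0,0,0,3],[0,0,0,0,0,0,3]]]' 60
python3 loc.py -118 -0.4 133 103
python3 -m crank '[[[0,0,0,0,0,0,0],[0,0,0,0,0,0,0],[0,0,0,0,0,0,0],[0,0,0,0,0,0,0],[0,0,0,0,0,0,0],[0,0,0,0,0,0,0]]]' 60
```

```text
time_s: 18.95
eef_pos: [482.1, 126.9, 132.6]
eef_rot: [-0.0, 0.622, 0.783, -0.0]
force: [0.1, 0.4, 0.2]
grip_width: 0.352
now local -119.1 -0.3 132.6
t 18.95 pos [482.1 126.9 132.6] F [0.1 0.4 0.2] w 30.0 
shift tool cm [-0.007  0.107 -0.045] (in target axes [-0.007  0.107 -0.045] ) turn deg [-0.02 -0.    0.09]
time_s: 19.45
eef_pos: [482.0, 127.6, 133.0]
eef_rot: [-0.0, 0.622, 0.783, 0.001]
force: [-2.0, 4.3, 4.9]
grip_width: 0.098
```

```bash

python3 -m crank '[[[0,0,0,0.06,0,0.2,0],[0,0,0,0,0,0.2,0],[0,0,0,0,0,0.2,0],[0,0,0,0,0,0.1,0],[0,0,0,0,0,0,0],[0,0,0,0,0,0,0]]]' 80
python3 loc.py -118 0 133 103
```

```text
time_s: 19.95
eef_pos: [482.1, 127.7, 126.8]
eef_rot: [0.0, 0.622, 0.783, 0.0]
force: [-1.5, 3.1, 9.5]
grip_width: 0.091
now local -118.9 0.4 126.8
t 19.95 pos [482.1 127.7 126.8] F [-1.5  3.1  9.5] w 7.8 
shift tool cm [-0.041  0.09  -0.624] (in target axes [-0.041  0.089 -0.624] ) turn deg [0.04 0.   0.1 ]
```

```bash

python3 -m crank '[[[0,0,0,0,0,0.1,0],[0,0,0,0,0,0.05,0],[0,0,0,0,0,0,0],[0,0,0,0,0,0,0]]]' 80
python3 loc.py -118 0 133 103
```

```text
time_s: 20.28
eef_pos: [482.1, 127.6, 125.5]
eef_rot: [0.0, 0.622, 0.783, 0.0]
force: [-3.5, 2.2, 11.3]
grip_width: 0.091
now local -118.9 0.4 125.5
t 20.28 pos [482.1 127.6 125.5] F [-3.5  2.2 11.3] w 7.8 
shift tool cm [-0.04   0.09  -0.753] (in target axes [-0.04   0.09  -0.753] ) turn deg [0.05 0.   0.1 ]
```

```bash

python3 -m crank '[[[0,0,5,0,0,0,0],[0,0,5,0,0,0,0],[0,0,5,0,0,0,0],[0,0,5,0,0,0,0],[0,0,0,0,0,0,0]]]' 80
python3 -c "
from h import *
s=read_state();print(s['wrist_torque'])"
python3 loc.py -118 0 133 13
```

```text
time_s: 20.7
eef_pos: [482.0, 127.7, 125.5]
eef_rot: [0.0, 0.749, 0.662, 0.0]
force: [-3.3, 4.2, 11.2]
grip_width: 0.092
[ 0.48381201  0.54424535 -0.02323145]
now local -118.9 0.5 125.5
t 20.7 pos [482.  127.7 125.5] F [-3.3  4.2 11.2] w 7.8 
shift tool cm [-0.012  0.103 -0.752] (in target axes [ 0.092  0.047 -0.752] ) turn deg [ 3.000e-02 -4.000e-02  6.993e+01]
```

```bash

python3 -m crank '[[[0,0,6,0,0,0,0],[0,0,6,0,0,0,0],[0,0,6,0,0,0,0],[0,0,6,0,0,0,0],[0,0,6,0,0,0,0],[0,0,6,0,0,0,0],[0,0,6,0,0,0,0],[0,0,6,0,0,0,0]]]' 80
python3 -m crank '[[[0,0,6,0,0,0,0],[0,0,6,0,0,0,0],[0,0,5,0,0,0,0],[0,0,4,0,0,0,0],[0,0,0,0,0,0,0],[0,0,0,0,0,0,0]]]' 80
python3 -c "
from h import *
s=read_state();print(s['wrist_torque'])"
python3 loc.py -118 0 133 13
```

```text
time_s: 21.37
eef_pos: [482.0, 127.9, 125.5]
eef_rot: [-0.0, 0.954, 0.299, 0.0]
force: [-3.0, 4.7, 11.2]
grip_width: 0.09
time_s: 21.87
eef_pos: [482.0, 127.9, 125.5]
eef_rot: [-0.0, 0.992, 0.123, 0.0]
force: [-3.2, 5.1, 11.8]
grip_width: 0.094
[ 0.72760382  0.56047284 -0.01908725]
now local -118.9 0.7 125.5
t 21.87 pos [482.  127.9 125.5] F [-3.2  5.1 11.8] w 8.1 
shift tool cm [ 0.086  0.07  -0.75 ] (in target axes [ 0.087  0.069 -0.75 ] ) turn deg [-0.03 -0.05  1.08]
```

```bash

python3 -m crank '[[[0,0,0,0,0,-0.2,0],[0,0,0,0,0,-0.2,0],[0,0,0,0,0,-0.05,0],[0,0,0,0,0,0,0],[0,0,0,0,0,0,0]]]' 80
python3 -m crank '[[[0,0,0,0,0,0,2.2],[0,0,0,0,0,0,2.2],[0,0,0,0,0,0,2.2],[0,0,0,0,0,0,2.2],[0,0,0,0,0,-0.5,2.2],[0,0,0,0,0,-1.5,2.2],[0,0,0,0,0,-3,2.2],[0,0,0,0,0,-4,2.2]]]' 80
python3 -m crank '[[[0,0,0,0,0,-4,2.2],[0,0,0,-2,0,-3,2.2],[0,0,0,-4,0,0,2.2],[0,0,0,-4,0,0,2.2],[0,0,0,-4,0,0,2.2],[0,0,0,-2,0,0,2.2],[0,0,0,0,0,0,2.2]]]' 80
python3 - <<'E'
from h import *
T=capture("top");S=capture("side");save(T,'t12');save(S,'s12')
def z(im,x,y,w,h,k): return cv2.resize(im[y:y+h,x:x+w],None,fx=k,fy=k,interpolation=cv2.INTER_CUBIC)
I=np.hstack([z(T["img"],190,220,60,60,6.5),z(S["img"],235,90,60,60,6.5)])[:,:,::-1].astype(float)
cv2.imwrite('pics/g12.png',np.clip(I*1.8,0,255).astype(np.uint8))
for n in("stud_head","hatch_lip","small_filter","round_filter","petri_dishes","sample_jar"):
  for q in (T,S): print(n,[(round(r["conf"],2),c2w(q,r["centre"]).round(0).tolist()) for r in finder.mark_of(q,n)[:2]])
E
```

```text
time_s: 22.28
eef_pos: [482.0, 127.9, 129.7]
eef_rot: [-0.0, 0.992, 0.123, 0.0]
force: [-1.8, 3.9, 7.3]
grip_width: 0.088
time_s: 22.95
eef_pos: [479.8, 127.1, 217.5]
eef_rot: [-0.0, 0.992, 0.123, -0.004]
force: [0.7, 0.3, -0.1]
grip_width: 0.256
time_s: 23.53
eef_pos: [321.0, 88.3, 288.2]
eef_rot: [-0.0, 0.992, 0.122, -0.002]
force: [-0.7, 0.6, -0.2]
grip_width: 0.258
stud_head [(0.87, [479.0, 128.0, 127.0])]
stud_head [(0.68, [483.0, 128.0, 128.0])]
hatch_lip [(0.97, [444.0, 123.0, 117.0])]
hatch_lip [(0.77, [441.0, 120.0, 118.0])]
small_filter [(0.81, [507.0, -356.0, 1.0])]
small_filter [(0.84, [504.0, -356.0, 4.0])]
round_filter [(0.54, [501.0, -258.0, -1.0])]
round_filter [(0.9, [505.0, -256.0, 10.0])]
petri_dishes [(0.63, [745.0, -95.0, -1.0])]
petri_dishes [(0.68, [749.0, -91.0, 5.0])]
sample_jar [(0.96, [760.0, -261.0, -1.0])]
sample_jar [(0.95, [764.0, -259.0, 1.0])]
```

View pics/g12.png

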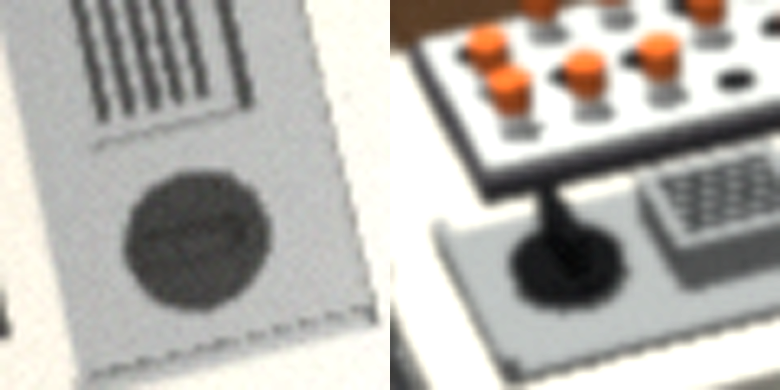

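View pics/s12.png

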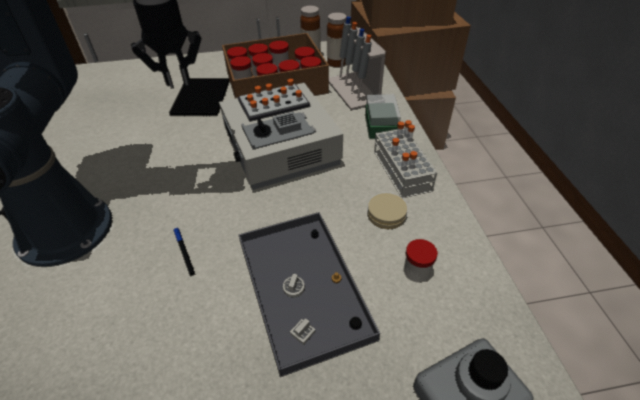

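```bash
python3 -c "
from bench import order
print(order.finish_job())"
```

```text
the job is handed in; nothing more can be done
None
```

The oblong cassette is in the filter bay, the hatch is shut over it, and the stud is pressed and turned a quarter turn clockwise. I handed the job in at about 24 s.

- **Cassette:** It touched down at the expected height, with at most 7 N. The pictures before closing showed it flat, rib up and with free space all round.
- **Hatch:** In the last pictures it lies flat on the deck, with the finger lip measured at about 117 mm.
- **Stud:** I pressed it about 7.5 mm and turned it about 89°, and it turned freely. It rose about 4.2 mm before I let go, to about 3.3 mm pressed in. That is above the 5 mm where an uncaught stud would rest, and the spring force fell smoothly. After letting go, the wing still lies across the hatch.
- **Bystanders:** The two other cassettes, the Petri dishes and the jar were measured within about 5 mm of where they started, which is the networks' noise. The gripper is clear of everything.

**Weak points:**
- The two cameras disagreed by about 3–6 mm in y.
- The networks put the stud head at 127–128 mm both before and after pressing. That is too coarse to show the 3 mm rest height, so I judged that the cam caught from the force and the rise, and did not test it by turning the stud back.

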